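Make up the strap-end kit and the stitching kit

TASK

Make up two kits for the leather bench. Strap-end kit: in the tray with the two long slots, lay the wooden edge slicker in the narrower slot and the steel strap die in the wider one. Stitching kit: in the other tray, set the wax block flat in the rectangular recess and stand the thread spool upright in the ring; everything must lie fully inside its own place, released and at rest.

Things in the scene. Friction and masses are not known exactly. Their poses are not given: they have to be found in the camera images.
- slicker: Turned hardwood edge slicker, a grooved brown rod 105 long and 22 across, about 40 g, lying at the front of the table. Its length is its own y axis; its origin is the middle of its underside as it lies at the start (it may roll). Grasp across its width at the middle.
- slicker_mid (a point): The point at the very centre of the slicker, on its long axis (11 mm above what it lies on), with the slicker's axes: y along its length.
- die: Grey steel strap die, a bare oval band 34 wide (x), 105 long (y), 30 high (z), open above and below, two cross strips inside, about 210 g. Origin: middle of its underside. Walls 3 mm. Grasp across its 34 mm width at the middle from outside.
- wax: Amber beeswax block with grooves in its top, 36 (x) by 55 (y) by 23 high (z), about 50 g. Origin: middle of its underside.
- spool: White thread spool standing upright at the front of the table among the loose things, 60 high, about 50 g, solid for grasping as a cylinder 45 across; a short loose thread end hangs out to one side without weight. This origin is not on its axis: use point spool_axis. z is up along the spool.
- spool_axis (a point): Point on the spool's axis at half height (29 mm above what it stands on).
- strap_tray: Fixed shallow pale wooden tray, 134 (x) by 110 (y), with two long slots along its x axis, parted by a 13 mm broad flat rib. Floor top 6 above the table, rim and rib tops 12. Origin: middle of the underside. Narrow slot (slicker): centre at x 0, y -32, 126 long, 38 wide. Wide slot (die): centre at x 0, y +25.5, 126 long, 51 wide.
- stitch_tray: Fixed shallow pale wooden tray of the same size, 134 (x) by 110 (y), with a round ring and a rectangular recess. Floor top 6 above the table, rim, ring and ribs 12. Origin: middle of the underside. Ring (spool): centre x -29, y 0, 62 inside. Recess (wax): centre x +37, y 0, 52 along x by 71 along y, so the block's long side lies along the tray's y.

How it is judged:
At the end, for the whole second after the job is handed in: Slicker in the narrow slot, die flat in the wide slot, wax flat in the recess, spool upright in the ring: each on its tray's floor (within 3 mm, slicker 4), its middle within 11 mm of its place's (13 mm along the slots), wax, die and spool tilted under 0.12 rad, all at rest (x of slicker_mid in the frame of strap_tray between -0.013 and 0.013 m and y of slicker_mid in the frame of strap_tray between -0.043 and -0.021 m and z of slicker_mid in the frame of strap_tray between 0.013 and 0.021 m and x of die in the frame of strap_tray between -0.013 and 0.013 m and y of die in the frame of strap_tray between 0.0145 and 0.0365 m and z of die in the frame of strap_tray between 0.003 and 0.009 m and x of wax in the frame of stitch_tray between 0.026 and 0.048 m and y of wax in the frame of stitch_tray between -0.011 and 0.011 m and z of wax in the frame of stitch_tray between 0.003 and 0.009 m and x of spool_axis in the frame of stitch_tray between -0.04 and -0.018 m and y of spool_axis in the frame of stitch_tray between -0.011 and 0.011 m and z of spool_axis in the frame of stitch_tray between 0.032 and 0.038 m and angle between each of die, wax, spool's own z axis and vertical below 0.12 rad and linear speed of each of slicker, die, wax, spool below 0.02 m/s); the robot touches nothing.
It also fails if it takes over 106 s, if anything falls off the work surface, if the arm or the gripper's body presses on something with over 40 N, if the wrist force passes 120 N, or if a joint passes its speed limit or range.

ROBOT

A 6-joint arm with a two-finger parallel gripper is mounted at the origin on a cart in front of the work surface, level with it; the furniture and walls round the work are solid. World frame = base frame: x ahead of the robot, y to its left, z up, the work surface at z = 0. Lengths are in m, angles in rad, forces in N, time in s.
With the tool pointing down it reaches from about 0.25 to 0.725 m from the base axis. Payload 4 kg.
Tool frame: the origin (TCP) lies midway between the tips of the shut fingers; the grasp point (between the pads) lies bot.tcp_to_grasp behind it (bot.tcp_to_grasp is the distance from the TCP to the grasp point, in m); z points along the fingers, y is the line along which they close (so a half turn about z gives the same grasp; the last joint's range is limited). The gripper opens to 85 mm and grips with 20 to 120 N. Pads are 22 mm wide; open, the fingers measure 114 mm over their backs; the gripper's body (76 mm by 85 mm) begins 54 mm behind the grasp point. The pads swing forward as they close: fully open they stand 13 mm farther back than shut.
Start: joints at [-1.313, 0.241, 0.005, 1.335, 0, 1.571], TCP at [0.127, -0.483, 0.231] pointing down, gripper open.
Joint ranges: [-2.72, 2.72], [-1.05, 1.87], [-1.09, 1.28], [-1.99, 2.15], [-1.42, 1.44], [-3.14, 3.14]. Speed limits (rad/s): [2.79, 2.79, 3.14, 3.14, 3.14, 3.14].

INTERFACE

Orientations are given as a unit quaternion [x, y, z, w].
In Python, from workcell import readout, camera, bot gives the robot as it stands. The module is installed in compiled form; this text tells all that it offers.
- The arm moves only by the tool jog_arm, never from a script. Its argument "motion" is a list of rows, each an object of numbers: "x", "y", "z": the shift along the tool's x, y, z in mm; "spin": the turn about the tool's z in degrees; "fingers": the closure, from -1 (fully open) to 1 (shut). A call has 1 to 8 rows; each row is the pose to reach, as a shift and turn from the pose commanded when the call began, along the tool's axes at that moment; what a row does not reach only later rows make up. A row lasts 1/8 s, in which the tool goes at most 62.5 mm and 10.7 degrees, less where a joint would pass 70% of its speed; a pose out of reach is approached as far as the arm can. A call with a gripper value outside its range is refused whole. The fingers move at their own pace and stop on an object; the grip force is fixed at half the most. Time passes only in rows, so rows that repeat a pose let the fingers close. It gives the time, the measured TCP pose, the force, the opening and the grip force at its end, in the units of the state.
- readout.get_obs(): the state, without advancing time (a new reading comes with each control period).
- camera(name): name is "scene" or "top" or "wrist"; returns a dict with "pixels" (420x560x3 uint8, red, green, blue), "K" (3x3 intrinsics, pixels), "rvec" (rotation vector, rad) and "tvec" (3), from world to camera coordinates, as OpenCV has them. Camera axes: x right, y down, z forward; pixel columns grow to the right and rows downward; lengths in m; the calibration is good to about 2 mm. A picture is of the moment at which its call begins. There is no depth.
- bot.job_done(): hands the job in; it is judged then, once.
The state is a dict: "clock": time; "joint_pos": joint angles; "joint_vel": joint speeds; "tau": joint torques, N m; "eef_pos": TCP position; "tool_rot": TCP orientation; "ft_force": force on the tool from outside, world axes, zero at the start; "ft_torque": the same for the moment, N m; "grip_width": finger opening in m; "grasp_force": force on a finger pad.
Only numpy, scipy, OpenCV 4.12 (cv2) and the standard library are available. Lean on these libraries where they do the work, as an engineer would, in place of code of your own. Each camera call takes 0.05 s, during which the arm holds its last target. There are 200 camera calls.

## Working session

There is one attempt and no reset: what is moved stays moved. The work goes in short steps, Python scripts to look and compute and a tool call to move; the robot and the scene stay as the last step left them, time stands still between calls to the robot, and variables do not carry over. Pictures are saved under pics/ and viewed, at most 14 in all, crops included, and the job is handed in when it is done.

Besides the shell and the picture viewer there is one more tool, called after ">>>" as a command line: name --argument value ..., lists and objects as JSON in quotes. jog_arm: Moves the arm, as the interface text tells. Its arguments: {"type":"object","properties":{"motion":{"type":"array"}},"required":["motion"]}

```bash
mkdir -p pics; cat > h.py <<'E'
import numpy as np, cv2
from workcell import readout, camera, bot
def snap(n,f):
    c=camera(n); cv2.imwrite(f'pics/{f}.png',c['pixels'][:,:,::-1]); np.savez(f'pics/{f}.npz',**c); return c
def ray(c,u,v):
    R=cv2.Rodrigues(np.array(c['rvec'],float))[0]; t=np.array(c['tvec'],float).ravel()
    d=R.T@np.linalg.inv(c['K'])@np.array([u,v,1.]); return -R.T@t,d/np.linalg.norm(d)
def onz(c,u,v,z):
    o,d=ray(c,u,v); return o+d*(z-o[2])/d[2]
def tri(c1,p1,c2,p2):
    o1,d1=ray(c1,*p1);o2,d2=ray(c2,*p2)
    s=np.linalg.lstsq(np.c_[d1,-d2],o2-o1,rcond=None)[0]
    a,b=o1+d1*s[0],o2+d2*s[1]; return (a+b)/2,np.linalg.norm(a-b)
def proj(c,P):
    return cv2.projectPoints(np.array(P,float).reshape(-1,3),np.array(c['rvec'],float),np.array(c['tvec'],float),np.array(c['K'],float),None)[0][:,0]
E
python3 - <<'E'
from h import *
for n in ['scene','top','wrist']: 
    c=snap(n,n+'0'); print(n, ray(c,280,210))
print(readout.get_obs(), bot.tcp_to_grasp)
E
```

```text
scene (array([-0.22961875,  0.69025066,  0.48596989]), array([ 0.68545797, -0.58289594, -0.43632521]))
top (array([0.40508357, 0.08263571, 0.9935016 ]), array([ 0.02374322,  0.04332525, -0.99877885]))
wrist (array([ 0.20354683, -0.46338713,  0.37261959]), array([-0.27824972, -0.08164225, -0.95703272]))
{'clock': 0.15, 'joint_pos': array([-1.31301325e+00,  2.41261915e-01,  4.03339770e-03,  1.33518665e+00,
        6.82121422e-06,  1.57080802e+00]), 'joint_vel': array([ 0.00067228, -0.00119866,  0.00484494,  0.00014797, -0.00100646,
       -0.00157417]), 'tau': array([ 7.20484331e-04, -3.72635400e+01,  2.52638358e+01,  1.23211916e-02,
        3.36317964e-05,  1.18297956e-05]), 'eef_pos': array([ 0.12734987, -0.4830197 ,  0.23060636]), 'tool_rot': array([ 9.91705406e-01,  1.28529114e-01, -1.00661102e-04, -8.03143300e-04]), 'ft_force': array([-0.3145244 , -0.35487922, -0.78752348]), 'ft_torque': array([-0.03148465, -0.04599676, -0.00594524]), 'grasp_force': 0.0, 'grip_width': 0.08526897875796319} 0.0187
```

View pics/scene0.png

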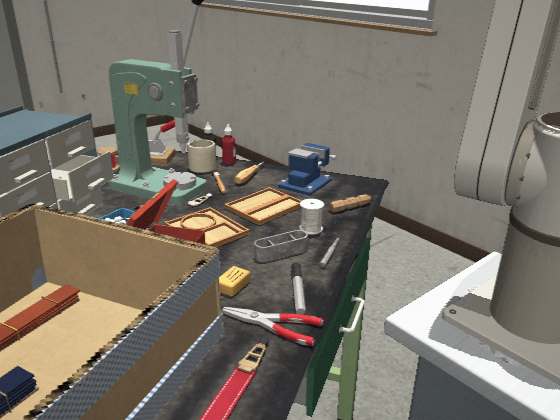

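View pics/top0.png

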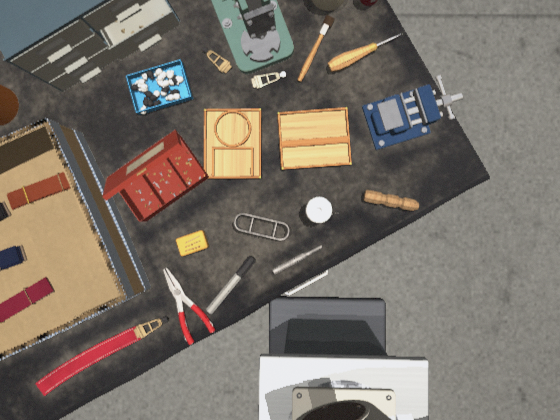

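The scene shows all four items and both trays. In the top view: slicker ≈(391,200), spool ≈(319,210), die ≈(261,227), wax ≈(191,243), stitch tray ≈(232,144), strap tray ≈(314,138). I'll enlarge both for measuring.

```bash
python3 - <<'E'
import cv2
a=cv2.imread('pics/top0.png')[95:260,170:430]; cv2.imwrite('pics/topc.png',cv2.resize(a,None,fx=3,fy=3,interpolation=cv2.INTER_CUBIC))
a=cv2.imread('pics/scene0.png')[180:300,180:380]; cv2.imwrite('pics/scenec.png',cv2.resize(a,None,fx=4,fy=4,interpolation=cv2.INTER_CUBIC))
from h import *
c=np.load('pics/top0.npz')
for p in [(391,200),(319,210),(261,227),(191,243),(232,144),(314,138)]: print(onz(c,*p,0.012))
E
```

```text
[ 0.45012343 -0.08388396  0.012     ]
[0.42942446 0.05142415 0.012     ]
[0.39573987 0.16072887 0.012     ]
[0.36348612 0.29330346 0.012     ]
[0.55334857 0.21897277 0.012     ]
[0.56641212 0.06247591 0.012     ]
```

View pics/topc.png

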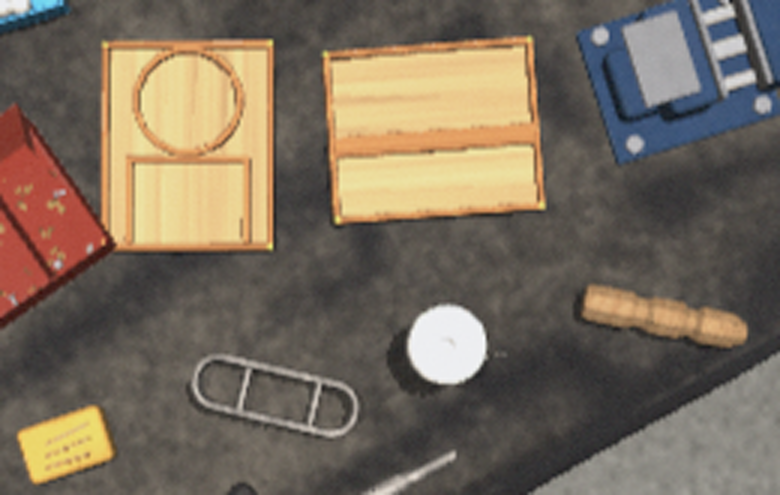

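View pics/scenec.png

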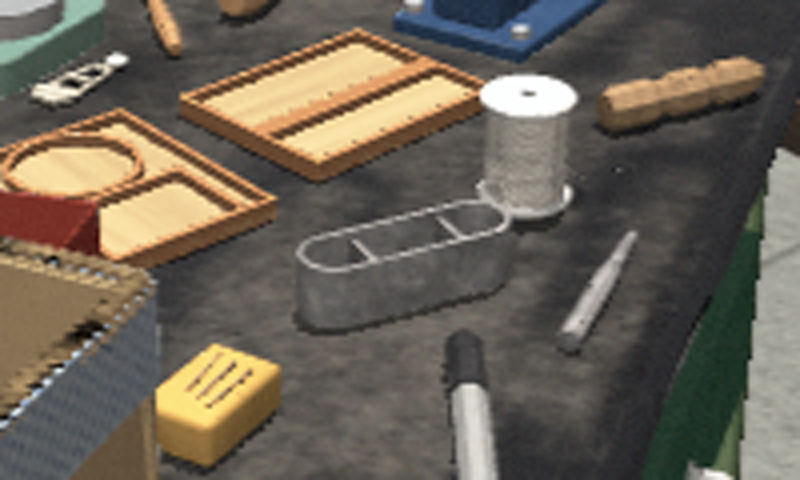

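Top crop: strap tray corners (325,54),(532,39),(545,208),(337,222), with the narrow slot nearer the robot. The stitch tray corners are (104,41),(273,41),(272,248),(104,250), ring far and recess near. Wax is near (66,445), die (275,396), spool top (447,345) and slicker (664,316). In the scene crop: spool top (528,95), die rim ends (298,252)/(508,212), slicker (681,95), wax top (218,385).

```bash
cat > m.py <<'E'
from h import *
T=np.load('pics/top0.npz');S=np.load('pics/scene0.npz')
t=lambda x,y:(170+(x+.5)/3-.5,95+(y+.5)/3-.5)
s=lambda x,y:(180+(x+.5)/4-.5,180+(y+.5)/4-.5)
for n,a,b in [('strapTL',(325,54),(180,98)),('strapTR',(532,39),(360,30)),('strapBR',(545,208),(488,97)),('strapBL',(337,222),(320,167)),
 ('stTL?',(273,41),(122,110)),('stBR',(272,248),(275,203)),('spool',(447,345),(528,95)),('die',(275,396),(403,236)),('slick',(664,316),(681,95)),('wax',(66,443),(222,385)),]:
    p,e=tri(T,t(*a),S,s(*b)); print(n,p.round(4),round(e,4))
def ctr(pts,z): return [onz(T,*t(*q),z).round(4) for q in pts]
A=ctr([(325,54),(532,39),(545,208),(337,222)],.012); print('strap',np.mean(A,0),np.linalg.norm(A[1]-A[0]),np.linalg.norm(A[2]-A[1]),'xaxis deg',np.degrees(np.arctan2(*((A[1]-A[0]+A[2]-A[3])[:2][::-1]))))
A=ctr([(104,41),(273,41),(272,248),(104,249)],.012);print('stitch',np.mean(A,0),np.linalg.norm(A[1]-A[0]),np.linalg.norm(A[2]-A[1]),'xaxis',np.degrees(np.arctan2(*((A[2]-A[1]+A[3]-A[0])[:2][::-1]))))
A=ctr([(189,103),(190,200)],.012);print('ring,recess',A)
A=ctr([(22,435),(98,406),(115,453),(35,484)],.023);print('wax',np.mean(A,0),np.linalg.norm(A[1]-A[0]),np.linalg.norm(A[2]-A[1]),'long',np.degrees(np.arctan2(*((A[1]-A[0]+A[2]-A[3])[:2][::-1]))))
A=ctr([(193,375),(357,415)],.030);d=A[1]-A[0];print('die',np.mean(A,0),np.linalg.norm(d),np.degrees(np.arctan2(d[1],d[0])))
A=ctr([(584,302),(747,331)],.013);d=A[1]-A[0];print('slk',np.mean(A,0),np.linalg.norm(d),np.degrees(np.arctan2(d[1],d[0])))
print('spool',ctr([(447,345)],.06))
W=np.load('pics/wrist0.npz');from scipy.spatial.transform import Rotation as R
o=readout.get_obs();r=R.from_quat(o['tool_rot']).as_matrix();print(r.round(3))
cam=ray(W,280,210)[0];print('cam in tool',r.T@(cam-o['eef_pos']),r.T@cv2.Rodrigues(W['rvec'])[0].T)
E
python3 m.py
```

```text
strapTL [0.614  0.1311 0.0116] 0.0019
strapTR [ 0.624  -0.001   0.0124] 0.0036
strapBR [ 0.5186 -0.009   0.0053] 0.0012
strapBL [0.506  0.1212 0.0096] 0.0039
stTL? [0.6217 0.164  0.0117] 0.0032
stBR [0.489  0.1624 0.0099] 0.0037
spool [0.4277 0.0523 0.0579] 0.0034
die [0.3959 0.158  0.0298] 0.0019
slick [ 0.4491 -0.0854  0.0092] 0.0031
wax [0.3626 0.2872 0.0201] 0.008
strap [0.566125 0.0615   0.012   ] 0.13203427585290117 0.10818340907921141 xaxis deg -85.41309081955912
stitch [0.555675 0.2183   0.012   ] 0.10850373265468795 0.13260965274066594 xaxis -179.01038536801414
ring,recess [array([0.5823, 0.2183, 0.012 ]), array([0.5201, 0.2164, 0.012 ])]
wax [0.364325 0.28875  0.023   ] 0.05099215625956603 0.03121698255757596 long -68.18842808390143
die [0.3972 0.1588 0.03  ] 0.1048001908395209 -102.7897264497522
slk [ 0.4498  -0.08455  0.013  ] 0.1032756021526866 -99.3619954123395
spool [array([0.4288, 0.0536, 0.06  ])]
[[ 0.967  0.255 -0.   ]
 [ 0.255 -0.967  0.002]
 [ 0.    -0.002 -1.   ]]
cam in tool [ 0.07868528  0.00021079 -0.14201322] [[-2.49091009e-04 -9.52126872e-01 -3.05703055e-01]
 [ 9.99999797e-01 -4.16261561e-04  4.81653213e-04]
 [-5.85847398e-04 -3.05702874e-01  9.52126782e-01]]
```

Heights check out: tray rims ≈ 12 mm, spool top 58, die top 30. Next is a helper that turns world targets into tool-axis moves, starting with the slicker.

```bash
cat > go.py <<'E'
import sys
from h import *
from scipy.spatial.transform import Rotation as R
# args: x y z yaw_deg (world direction of tool y, mod 180)
def go(x,y,z,yaw):
    o=readout.get_obs(); r=R.from_quat(o['tool_rot']).as_matrix()
    d=r.T@(np.array([x,y,z])-o['eef_pos'])*1000
    cur=np.degrees(np.arctan2(r[1,1],r[0,1])); s=-((yaw-cur+90)%180-90)
    print('tool mm',d.round(1),'spin',round(s,1),'| yaw',round(cur,1),'at',o['eef_pos'].round(4),'q1,q6',o['joint_pos'][[0,5]].round(2),'t',round(o['clock'],2),'w',round(o['grip_width'],4),'gf',round(o['grasp_force'],1))
if __name__=='__main__': go(*map(float,sys.argv[1:5]))
E
python3 go.py .449 -.0848 .15 -9.4
```

```text
tool mm [ 412.5 -302.9   81.1] spin -65.8 | yaw -75.2 at [ 0.1273 -0.483   0.2306] q1,q6 [-1.31  1.57] t 0.15 w 0.0853 gf 0.0
```

>>> jog_arm --motion '[{"x":412,"y":-303,"z":81,"spin":-66},{"x":412,"y":-303,"z":81,"spin":-66},{"x":412,"y":-303,"z":81,"spin":-66},{"x":412,"y":-303,"z":81,"spin":-66},{"x":412,"y":-303,"z":81,"spin":-66},{"x":412,"y":-303,"z":81,"spin":-66},{"x":412,"y":-303,"z":81,"spin":-66},{"x":412,"y":-303,"z":81,"spin":-66}]'

```text
validation failed for argument at $.mo...
```

```bash
python3 go.py .449 -.0848 .15 -9.4
```

```text
tool mm [ 412.5 -302.9   81.1] spin -65.8 | yaw -75.2 at [ 0.1273 -0.483   0.2306] q1,q6 [-1.31  1.57] t 0.15 w 0.0853 gf 0.0
```

>>> jog_arm --motion '[{"x":412,"y":-303,"z":81,"spin":-66,"fingers":-1},{"x":412,"y":-303,"z":81,"spin":-66,"fingers":-1},{"x":412,"y":-303,"z":81,"spin":-66,"fingers":-1},{"x":412,"y":-303,"z":81,"spin":-66,"fingers":-1},{"x":412,"y":-303,"z":81,"spin":-66,"fingers":-1},{"x":412,"y":-303,"z":81,"spin":-66,"fingers":-1},{"x":412,"y":-303,"z":81,"spin":-66,"fingers":-1},{"x":412,"y":-303,"z":81,"spin":-66,"fingers":-1}]'

```text
clock: 1.15
eef_pos: [0.4386, -0.0974, 0.1528]
tool_rot: [0.762, 0.648, 0.0, 0.0]
ft_force: [1.4, -1.2, 0.2]
grip_width: 0.0859
grasp_force: 0.0
```

```bash
python3 go.py .449 -.0848 .15 -9.4
```

```text
tool mm [14.1  8.3  2.8] spin 0.2 | yaw -9.2 at [ 0.4386 -0.0974  0.1528] q1,q6 [-0.22  1.51] t 1.15 w 0.0859 gf 0.0
```

>>> jog_arm --motion '[{"x":14,"y":8,"z":3,"spin":0,"fingers":-1},{"x":14,"y":8,"z":3,"spin":0,"fingers":-1},{"x":14,"y":8,"z":3,"spin":0,"fingers":-1}]'

```text
clock: 1.52
eef_pos: [0.4468, -0.0876, 0.1501]
tool_rot: [0.762, 0.647, -0.0, -0.0]
ft_force: [-0.6, 1.0, -0.1]
grip_width: 0.0852
grasp_force: 0.0
```

```bash
python3 go.py .449 -.0848 .15 -9.4; python3 - <<'E'
from h import *
c=snap('wrist','w1')
print(proj(c,[[.449,-.0848,.011],[.4498,-.08455,.022],[.449+.0524*.163,-.0848+.0524*.987,.011],[.449-.0524*.163,-.0848-.0524*.987,.011]]))
E
```

```text
tool mm [3.1 1.7 0.1] spin 0.1 | yaw -9.3 at [ 0.4468 -0.0876  0.1501] q1,q6 [-0.19  1.54] t 1.52 w 0.0852 gf 0.0
[[278.50984617 199.17036024]
 [279.40628214 201.96007283]
 [278.63039701 141.05476414]
 [278.40195442 251.18322146]]
```

View pics/w1.png

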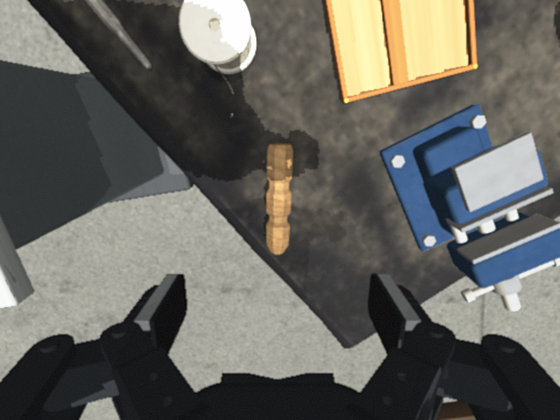

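Wrist picture: slicker spans (280,144) to (278,253), centred at (279,199), exactly on the prediction. The top-view measurements can be trusted. Descending.

>>> jog_arm --motion '[{"x":0,"y":0,"z":60,"spin":0,"fingers":-1},{"x":0,"y":0,"z":100,"spin":0,"fingers":-1},{"x":0,"y":0,"z":100,"spin":0,"fingers":-1},{"x":0,"y":0,"z":100,"spin":0,"fingers":-1}]'

```text
clock: 2.08
eef_pos: [0.4485, -0.0877, 0.0516]
tool_rot: [0.762, 0.647, 0.001, 0.001]
ft_force: [0.4, -0.4, 0.4]
grip_width: 0.0854
grasp_force: 0.0
```

```bash
python3 go.py .4492 -.0848 .006 -9.4
```

```text
tool mm [ 2.9  0.1 45.6] spin 0.1 | yaw -9.3 at [ 0.4485 -0.0877  0.0516] q1,q6 [-0.19  1.54] t 2.08 w 0.0854 gf 0.0
```

>>> jog_arm --motion '[{"x":3,"y":0,"z":30,"spin":0,"fingers":-1},{"x":3,"y":0,"z":44,"spin":0,"fingers":-0.2},{"x":3,"y":0,"z":44,"spin":0,"fingers":1},{"x":3,"y":0,"z":44,"spin":0,"fingers":1},{"x":3,"y":0,"z":44,"spin":0,"fingers":1},{"x":3,"y":0,"z":44,"spin":0,"fingers":1},{"x":3,"y":0,"z":44,"spin":0,"fingers":1},{"x":3,"y":0,"z":44,"spin":0,"fingers":1}]'

```text
clock: 3.08
eef_pos: [0.4493, -0.0839, 0.0074]
tool_rot: [0.762, 0.648, 0.001, 0.001]
ft_force: [-1.3, 0.8, 6.8]
grip_width: 0.0208
grasp_force: 59.0
```

```bash
python3 go.py .534 .059 .1 4.6
```

```text
tool mm [154.6  60.9 -92.5] spin -13.8 | yaw -9.2 at [ 0.4493 -0.0839  0.0074] q1,q6 [-0.18  1.55] t 3.08 w 0.0208 gf 59.0
```

>>> jog_arm --motion '[{"x":0,"y":0,"z":-50,"spin":0,"fingers":1},{"x":0,"y":0,"z":-92,"spin":0,"fingers":1},{"x":50,"y":20,"z":-92,"spin":-7,"fingers":1},{"x":100,"y":40,"z":-92,"spin":-14,"fingers":1},{"x":154,"y":61,"z":-92,"spin":-14,"fingers":1},{"x":154,"y":61,"z":-92,"spin":-14,"fingers":1},{"x":154,"y":61,"z":-92,"spin":-14,"fingers":1},{"x":154,"y":61,"z":-92,"spin":-14,"fingers":1}]'

```text
clock: 4.08
eef_pos: [0.5323, 0.0575, 0.098]
tool_rot: [0.678, 0.735, -0.0, -0.0]
ft_force: [-0.1, 0.1, -1.1]
grip_width: 0.0203
grasp_force: 59.0
```

```bash
python3 go.py .534 .059 .016 4.6; python3 - <<'E'
from h import *
c=snap('wrist','w2')
ex=np.array([.08,-.997,0]);ey=np.array([.997,.08,0]);o=np.array([.5661,.0615,0.012])
print(proj(c,[o+ex*.067-ey*.055,o-ex*.067-ey*.055,o-ex*.067+ey*.055,o+ex*.067+ey*.055]).round(0))
E
```

```text
tool mm [ 1.3  1.9 82. ] spin 0.1 | yaw 4.7 at [0.5323 0.0575 0.098 ] q1,q6 [0.11 1.6 ] t 4.08 w 0.0203 gf 59.0
[[251. 296.]
 [247. 129.]
 [404. 129.]
 [384. 296.]]
```

View pics/w2.png

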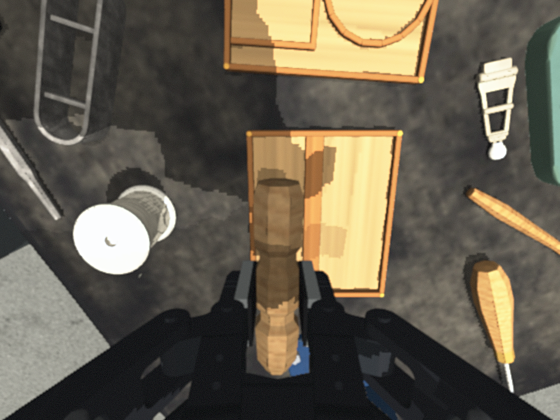

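Tray corners appear at (248,132), (402,132) and (384,296), matching prediction within 3 px. The slicker is held straight and in the middle.

>>> jog_arm --motion '[{"x":1,"y":2,"z":45,"spin":0,"fingers":1},{"x":1,"y":2,"z":70,"spin":0,"fingers":1},{"x":1,"y":2,"z":82,"spin":0,"fingers":1},{"x":1,"y":2,"z":82,"spin":0,"fingers":1},{"x":1,"y":2,"z":82,"spin":0,"fingers":1}]'

```text
clock: 4.75
eef_pos: [0.536, 0.0596, 0.0173]
tool_rot: [0.677, 0.736, 0.001, 0.001]
ft_force: [1.1, 0.2, -0.6]
grip_width: 0.0203
grasp_force: 59.0
```

```bash
python3 go.py .534 .059 .015 4.6
```

```text
tool mm [-0.4 -2.1  2.3] spin 0.1 | yaw 4.7 at [0.536  0.0596 0.0173] q1,q6 [0.11 1.6 ] t 4.75 w 0.0203 gf 59.0
```

>>> jog_arm --motion '[{"x":0,"y":-2,"z":2,"spin":0,"fingers":1},{"x":0,"y":-2,"z":2,"spin":0,"fingers":0.3},{"x":0,"y":-2,"z":2,"spin":0,"fingers":0.1},{"x":0,"y":-2,"z":2,"spin":0,"fingers":0},{"x":0,"y":-2,"z":2,"spin":0,"fingers":0},{"x":0,"y":-2,"z":-40,"spin":0,"fingers":0},{"x":0,"y":-2,"z":-90,"spin":0,"fingers":-1},{"x":0,"y":-2,"z":-90,"spin":0,"fingers":-1}]'

```text
clock: 5.75
eef_pos: [0.5366, 0.06, 0.1106]
tool_rot: [0.677, 0.736, 0.004, 0.003]
ft_force: [0.1, -0.3, 0.0]
grip_width: 0.0765
grasp_force: 0.0
```

```bash
python3 go.py .3965 .1585 .1 -12.8; python3 - <<'E'
from h import *
c=snap('top','t1'); a=c['pixels'][100:250,250:430,::-1]; cv2.imwrite('pics/t1c.png',cv2.resize(a,None,fx=3,fy=3))
E
```

```text
tool mm [ 109.8 -131.5    9.4] spin 17.6 | yaw 4.8 at [0.5366 0.06   0.1106] q1,q6 [0.11 1.6 ] t 5.75 w 0.0765 gf 0.0
```

>>> jog_arm --motion '[{"x":110,"y":-131,"z":10,"spin":18,"fingers":-1},{"x":110,"y":-131,"z":10,"spin":18,"fingers":-1},{"x":110,"y":-131,"z":10,"spin":18,"fingers":-1},{"x":110,"y":-131,"z":10,"spin":18,"fingers":-1},{"x":110,"y":-131,"z":10,"spin":18,"fingers":-1},{"x":110,"y":-131,"z":10,"spin":18,"fingers":-1}]'

```text
clock: 6.55
eef_pos: [0.3943, 0.1579, 0.0959]
tool_rot: [0.784, 0.62, 0.0, 0.0]
ft_force: [0.1, -0.3, -0.8]
grip_width: 0.0853
grasp_force: 0.0
```

```bash
python3 go.py .3965 .1585 .009 -12.8; python3 - <<'E'
from h import *
c=snap('wrist','w3')
print(proj(c,[[.3968,.1585,.03],[.3968-.05*.2215,.1585-.05*.975,.03],[.3968+.05*.2215,.1585+.05*.975,.03]]).round(0))
E
```

```text
tool mm [ 1.1  1.9 86.9] spin -0.5 | yaw -13.3 at [0.3943 0.1579 0.0959] q1,q6 [0.38 2.18] t 6.55 w 0.0853 gf 0.0
[[280. 229.]
 [280. 291.]
 [279. 157.]]
```

View pics/w3.png

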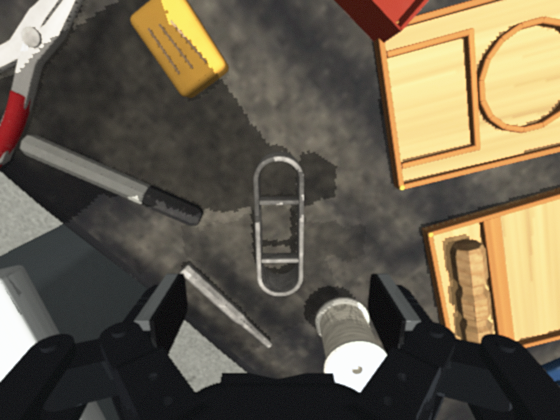

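The slicker lies in the narrow slot. The die spans (279,157)–(280,296), as predicted, and the spool stands clear of the gripper.

>>> jog_arm --motion '[{"x":1,"y":2,"z":55,"spin":0,"fingers":-1},{"x":1,"y":2,"z":86,"spin":0,"fingers":-0.4},{"x":1,"y":2,"z":86,"spin":0,"fingers":0},{"x":1,"y":2,"z":86,"spin":0,"fingers":1},{"x":1,"y":2,"z":86,"spin":0,"fingers":1},{"x":1,"y":2,"z":86,"spin":0,"fingers":1},{"x":1,"y":2,"z":86,"spin":0,"fingers":1},{"x":1,"y":2,"z":86,"spin":0,"fingers":1}]'

```text
clock: 7.6
eef_pos: [0.3964, 0.1591, 0.011]
tool_rot: [0.784, 0.621, 0.001, 0.0]
ft_force: [-0.2, -0.5, 5.6]
grip_width: 0.0326
grasp_force: 60.7
```

```bash
python3 go.py .5915 .0635 .11 4.6
```

```text
tool mm [-48.3 212.  -98.7] spin -17.8 | yaw -13.2 at [0.3964 0.1591 0.011 ] q1,q6 [0.38 2.18] t 7.6 w 0.0326 gf 60.7
```

>>> jog_arm --motion '[{"x":0,"y":0,"z":-45,"spin":0,"fingers":1},{"x":0,"y":0,"z":-98,"spin":0,"fingers":1},{"x":-12,"y":53,"z":-98,"spin":-6,"fingers":1},{"x":-24,"y":106,"z":-98,"spin":-12,"fingers":1},{"x":-36,"y":160,"z":-98,"spin":-18,"fingers":1},{"x":-48,"y":212,"z":-98,"spin":-18,"fingers":1},{"x":-48,"y":212,"z":-98,"spin":-18,"fingers":1},{"x":-48,"y":212,"z":-98,"spin":-18,"fingers":1}]'

```text
clock: 8.6
eef_pos: [0.5897, 0.0635, 0.107]
tool_rot: [0.677, 0.736, -0.001, -0.001]
ft_force: [-0.3, 1.0, -2.3]
grip_width: 0.0324
grasp_force: 60.7
```

```bash
python3 go.py .5915 .0635 .019 4.6; python3 - <<'E'
from h import *
c=snap('wrist','w4')
ex=np.array([.08,-.997,0]);ey=np.array([.997,.08,0]);o=np.array([.5661,.0615,0.012])
print(proj(c,[o-ex*.067-ey*.055,o-ex*.067+ey*.055]).round(0))
E
```

```text
tool mm [-0.2  2.1 87.9] spin 0.1 | yaw 4.7 at [0.5897 0.0635 0.107 ] q1,q6 [0.11 1.59] t 8.6 w 0.0324 gf 60.7
[[169. 130.]
 [320. 130.]]
```

View pics/w4.png

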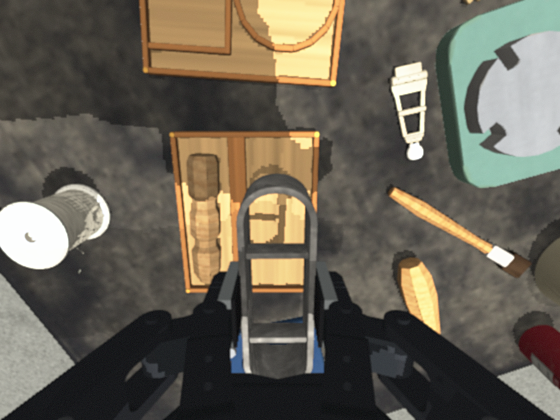

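The tray's left edge is at (170,132)–(319,132), matching. The die is held straight over the wide slot, and the slicker rests in its slot.

>>> jog_arm --motion '[{"x":0,"y":0,"z":50,"spin":0,"fingers":1},{"x":0,"y":0,"z":75,"spin":0,"fingers":1},{"x":0,"y":0,"z":89,"spin":0,"fingers":1},{"x":0,"y":0,"z":89,"spin":0,"fingers":1},{"x":0,"y":0,"z":89,"spin":0,"fingers":1}]'

```text
clock: 9.28
eef_pos: [0.5915, 0.064, 0.0203]
tool_rot: [0.677, 0.736, 0.001, 0.001]
ft_force: [0.2, 0.2, -1.7]
grip_width: 0.0328
grasp_force: 60.7
```

```bash
python3 go.py .5915 .0635 .018 4.6
```

```text
tool mm [-0.5 -0.1  2.3] spin 0.2 | yaw 4.8 at [0.5915 0.064  0.0203] q1,q6 [0.11 1.59] t 9.28 w 0.0328 gf 60.7
```

>>> jog_arm --motion '[{"x":0,"y":0,"z":3,"spin":0,"fingers":1},{"x":0,"y":0,"z":3,"spin":0,"fingers":0.2},{"x":0,"y":0,"z":3,"spin":0,"fingers":0},{"x":0,"y":0,"z":3,"spin":0,"fingers":0},{"x":0,"y":0,"z":0,"spin":0,"fingers":0},{"x":0,"y":0,"z":-40,"spin":0,"fingers":0},{"x":0,"y":0,"z":-90,"spin":0,"fingers":-1},{"x":0,"y":0,"z":-90,"spin":0,"fingers":-1}]'

```text
clock: 10.28
eef_pos: [0.5946, 0.064, 0.1144]
tool_rot: [0.677, 0.736, 0.004, 0.003]
ft_force: [0.0, 0.7, -1.1]
grip_width: 0.0772
grasp_force: 0.0
```

```bash
python3 go.py .3643 .2885 .1 21.8
```

```text
tool mm [ 242.9 -211.    12.3] spin -17.0 | yaw 4.8 at [0.5946 0.064  0.1144] q1,q6 [0.11 1.59] t 10.28 w 0.0772 gf 0.0
```

>>> jog_arm --motion '[{"x":243,"y":-211,"z":5,"spin":-17,"fingers":-1},{"x":243,"y":-211,"z":5,"spin":-17,"fingers":-1},{"x":243,"y":-211,"z":5,"spin":-17,"fingers":-1},{"x":243,"y":-211,"z":5,"spin":-17,"fingers":-1},{"x":243,"y":-211,"z":5,"spin":-17,"fingers":-1},{"x":243,"y":-211,"z":5,"spin":-17,"fingers":-1},{"x":243,"y":-211,"z":5,"spin":-17,"fingers":-1},{"x":243,"y":-211,"z":5,"spin":-17,"fingers":-1}]'

```text
clock: 11.28
eef_pos: [0.3613, 0.2874, 0.1039]
tool_rot: [0.562, 0.827, -0.0, 0.0]
ft_force: [1.1, -0.3, -0.2]
grip_width: 0.0854
grasp_force: 0.0
```

```bash
python3 go.py .3643 .2885 .008 21.8; python3 - <<'E'
from h import *
c=snap('wrist','w5')
a=np.radians(-68.2);l=np.array([np.cos(a),np.sin(a),0]);w=np.array([-l[1],l[0],0]);o=np.array([.3643,.2885,.023])
print(proj(c,[o+l*.0275+w*.018,o+l*.0275-w*.018,o-l*.0275+w*.018,o-l*.0275-w*.018]).round(0))
E
```

```text
tool mm [-0.   3.2 95.9] spin -0.1 | yaw 21.7 at [0.3613 0.2874 0.1039] q1,q6 [0.67 1.86] t 11.28 w 0.0854 gf 0.0
[[304. 256.]
 [258. 257.]
 [306. 187.]
 [256. 187.]]
```

View pics/w5.png

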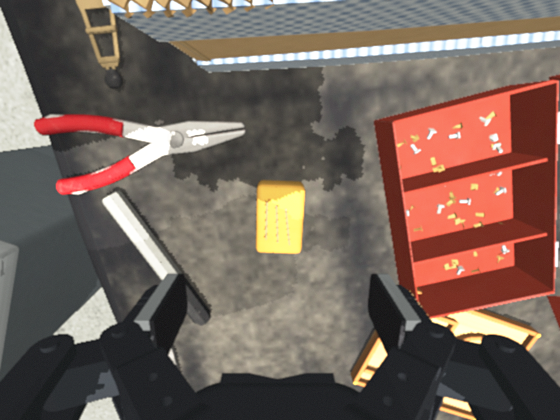

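Wax spans (256–305, 182–253), about 4 px above prediction, so the block sits about 3 mm further along tool +x. The red box stays clear of the grasp.

>>> jog_arm --motion '[{"x":3,"y":2,"z":55,"spin":0,"fingers":-1},{"x":3,"y":2,"z":85,"spin":0,"fingers":-0.4},{"x":3,"y":2,"z":96,"spin":0,"fingers":0},{"x":3,"y":2,"z":96,"spin":0,"fingers":1},{"x":3,"y":2,"z":96,"spin":0,"fingers":1},{"x":3,"y":2,"z":96,"spin":0,"fingers":1},{"x":3,"y":2,"z":96,"spin":0,"fingers":1},{"x":3,"y":2,"z":96,"spin":0,"fingers":1}]'

```text
clock: 12.32
eef_pos: [0.3613, 0.2919, 0.0085]
tool_rot: [0.561, 0.828, 0.0, 0.0]
ft_force: [0.3, 0.4, 0.4]
grip_width: 0.0346
grasp_force: 60.8
```

```bash
python3 go.py .519 .2177 .13 1
```

```text
tool mm [-127.4  119.  -121.5] spin 20.8 | yaw 21.8 at [0.3613 0.2919 0.0085] q1,q6 [0.68 1.87] t 12.32 w 0.0346 gf 60.8
```

```bash
python3 - <<'E'
from h import *
T=np.load('pics/top0.npz');S=np.load('pics/scene0.npz')
for a,b in [((180,133),(176,181)),((105,192),(130,226))]: print(tri(T,a,S,b))
E
```

```text
(array([0.54880948, 0.28462186, 0.12891986]), np.float64(0.015768469385477154))
(array([0.45062073, 0.41646042, 0.12004386]), np.float64(0.0070415395560261915))
```

>>> jog_arm --motion '[{"x":0,"y":0,"z":-50,"spin":0,"fingers":1},{"x":0,"y":0,"z":-100,"spin":0,"fingers":1},{"x":0,"y":0,"z":-121,"spin":0,"fingers":1},{"x":0,"y":0,"z":-121,"spin":0,"fingers":1}]'

```text
clock: 12.82
eef_pos: [0.3623, 0.2928, 0.1309]
tool_rot: [0.561, 0.828, 0.002, 0.001]
ft_force: [-0.4, -0.4, -0.5]
grip_width: 0.0346
grasp_force: 60.8
```

The red box's lid stands about 0.13 m high, some 70 mm beside the recess. I'll turn the hand half round so the wrist camera faces away from it.

>>> jog_arm --motion '[{"x":-40,"y":30,"z":0,"spin":-10,"fingers":1},{"x":-90,"y":50,"z":0,"spin":-20,"fingers":1},{"x":-128,"y":80,"z":0,"spin":-30,"fingers":1},{"x":-128,"y":117,"z":0,"spin":-40,"fingers":1},{"x":-128,"y":117,"z":0,"spin":-50,"fingers":1},{"x":-128,"y":117,"z":0,"spin":-60,"fingers":1},{"x":-128,"y":117,"z":0,"spin":-70,"fingers":1},{"x":-128,"y":117,"z":0,"spin":-80,"fingers":1}]'

```text
clock: 13.82
eef_pos: [0.5161, 0.2157, 0.1266]
tool_rot: [-0.105, 0.994, -0.001, -0.002]
ft_force: [-0.2, 0.2, -0.5]
grip_width: 0.0347
grasp_force: 61.0
```

>>> jog_arm --motion '[{"x":0,"y":0,"z":0,"spin":-10,"fingers":1},{"x":0,"y":0,"z":0,"spin":-20,"fingers":1},{"x":0,"y":0,"z":0,"spin":-30,"fingers":1},{"x":0,"y":0,"z":0,"spin":-40,"fingers":1},{"x":0,"y":0,"z":0,"spin":-50,"fingers":1},{"x":0,"y":0,"z":0,"spin":-60,"fingers":1},{"x":0,"y":0,"z":0,"spin":-70,"fingers":1},{"x":0,"y":0,"z":0,"spin":-79,"fingers":1}]'

```text
clock: 14.82
eef_pos: [0.5161, 0.2158, 0.1268]
tool_rot: [0.714, -0.7, -0.001, 0.002]
ft_force: [0.4, -0.5, -1.0]
grip_width: 0.0344
grasp_force: 61.0
```

```bash
python3 go.py .519 .2177 .05 1; python3 - <<'E'
from h import *
c=snap('wrist','w6')
o=np.array([.5557,.2183,.012]);ex=np.array([-1,-.017,0]);ey=np.array([.017,-1,0])
f=lambda x,y:o+ex*x+ey*y
print(proj(c,[f(.067,.055),f(-.067,.055),f(.067,-.055),f(.011,.0355),f(.063,.0355)]).round(0))
E
```

```text
tool mm [-2.  -3.2 76.7] spin 0.1 | yaw -178.9 at [0.5161 0.2158 0.1268] q1,q6 [ 0.4  -1.19] t 14.82 w 0.0344 gf 61.0
[[311. 148.]
 [144. 148.]
 [307. 271.]
 [242. 172.]
 [306. 172.]]
```

View pics/w6.png

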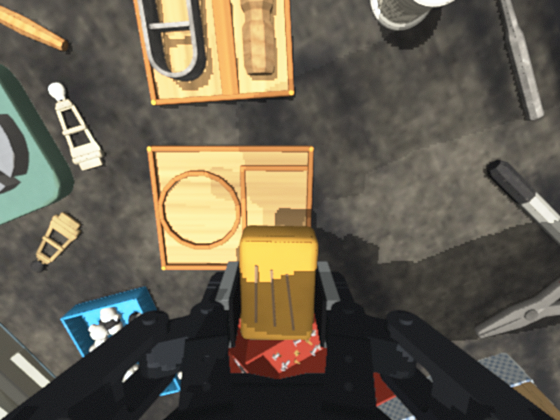

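The die and slicker sit well in their slots. The stitch tray corner at (312,148) matches, with the recess at u≈243–309. The wax is held straight.

>>> jog_arm --motion '[{"x":-2,"y":-2,"z":50,"spin":0,"fingers":1},{"x":-2,"y":-2,"z":90,"spin":0,"fingers":1},{"x":-2,"y":-2,"z":108,"spin":0,"fingers":1},{"x":-2,"y":-2,"z":108,"spin":0,"fingers":1},{"x":-2,"y":-2,"z":108,"spin":0,"fingers":1},{"x":-2,"y":-2,"z":108,"spin":0,"fingers":1}]'

```text
clock: 15.62
eef_pos: [0.5202, 0.2187, 0.0222]
tool_rot: [0.712, -0.702, 0.0, -0.001]
ft_force: [0.1, -0.3, -0.4]
grip_width: 0.0344
grasp_force: 60.9
```

```bash
python3 go.py .519 .2177 .015 1
```

```text
tool mm [1.  1.2 7.2] spin -0.3 | yaw -179.3 at [0.5202 0.2187 0.0222] q1,q6 [ 0.4  -1.19] t 15.62 w 0.0344 gf 60.9
```

>>> jog_arm --motion '[{"x":1,"y":1,"z":6,"spin":0,"fingers":1},{"x":1,"y":1,"z":6,"spin":0,"fingers":1},{"x":1,"y":1,"z":6,"spin":0,"fingers":0.1},{"x":1,"y":1,"z":6,"spin":0,"fingers":-0.1},{"x":1,"y":1,"z":6,"spin":0,"fingers":-0.1},{"x":1,"y":1,"z":-20,"spin":0,"fingers":-0.1},{"x":1,"y":1,"z":-70,"spin":0,"fingers":-0.5},{"x":1,"y":1,"z":-110,"spin":0,"fingers":-1}]'

```text
clock: 16.62
eef_pos: [0.5186, 0.2174, 0.1328]
tool_rot: [0.712, -0.702, 0.0, -0.0]
ft_force: [1.3, 0.0, -0.6]
grip_width: 0.0797
grasp_force: 0.0
```

```bash
python3 go.py .4285 .0532 .13 1
```

```text
tool mm [163.   92.3   2.7] spin -0.2 | yaw -179.2 at [0.5186 0.2174 0.1328] q1,q6 [ 0.4  -1.19] t 16.62 w 0.0797 gf 0.0
```

>>> jog_arm --motion '[{"x":163,"y":92,"z":0,"spin":0,"fingers":-1},{"x":163,"y":92,"z":0,"spin":0,"fingers":-1},{"x":163,"y":92,"z":0,"spin":0,"fingers":-1},{"x":163,"y":92,"z":0,"spin":0,"fingers":-1},{"x":163,"y":92,"z":0,"spin":0,"fingers":-1},{"x":163,"y":92,"z":0,"spin":0,"fingers":-1}]'

```text
clock: 17.38
eef_pos: [0.4295, 0.0539, 0.1313]
tool_rot: [0.712, -0.702, 0.0, -0.001]
ft_force: [-0.1, -0.1, 0.1]
grip_width: 0.0856
grasp_force: 0.0
```

```bash
python3 go.py .4285 .0532 .03 1; python3 - <<'E'
from h import *
c=snap('wrist','w7')
print(proj(c,[[.4285,.0532,.06],[.4285,.0532+.0225,.06],[.4285+.0225,.0532,.06],[.4285,.0532,0]]).round(0))
E
```

```text
tool mm [  0.7   1.1 101.3] spin -0.2 | yaw -179.2 at [0.4295 0.0539 0.1313] q1,q6 [ 0.12 -1.46] t 17.38 w 0.0856 gf 0.0
[[279. 228.]
 [279. 256.]
 [248. 227.]
 [279. 205.]]
```

View pics/w7.png

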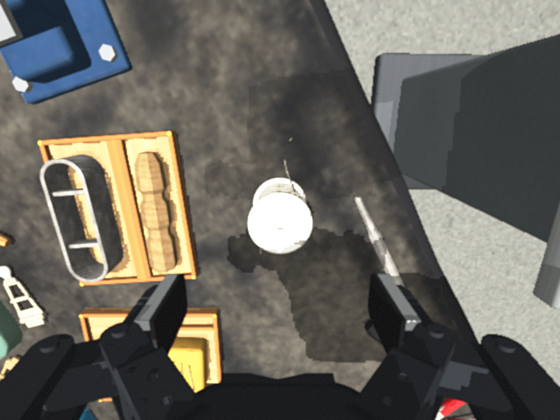

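Spool top is at (280,222), radius 32 px, about 6 px from prediction. I'll split the difference with a 2 mm shift in tool +x. The die, slicker and wax all lie in place.

>>> jog_arm --motion '[{"x":3,"y":1,"z":50,"spin":0,"fingers":-1},{"x":3,"y":1,"z":90,"spin":0,"fingers":-1},{"x":3,"y":1,"z":102,"spin":0,"fingers":-0.6},{"x":3,"y":1,"z":102,"spin":0,"fingers":-0.2},{"x":3,"y":1,"z":102,"spin":0,"fingers":1},{"x":3,"y":1,"z":102,"spin":0,"fingers":1},{"x":3,"y":1,"z":102,"spin":0,"fingers":1},{"x":3,"y":1,"z":102,"spin":0,"fingers":1}]'

```text
clock: 18.42
eef_pos: [0.4286, 0.0502, 0.0301]
tool_rot: [0.712, -0.702, 0.001, -0.001]
ft_force: [0.2, 0.1, 6.3]
grip_width: 0.0435
grasp_force: 61.1
```

```bash
python3 go.py .5847 .2188 .13 1
```

```text
tool mm [-166.6 -158.6  -99.5] spin -0.2 | yaw -179.2 at [0.4286 0.0502 0.0301] q1,q6 [ 0.12 -1.47] t 18.43 w 0.0435 gf 61.1
```

>>> jog_arm --motion '[{"x":0,"y":0,"z":-50,"spin":0,"fingers":1},{"x":0,"y":0,"z":-100,"spin":0,"fingers":1},{"x":-40,"y":-40,"z":-100,"spin":0,"fingers":1},{"x":-80,"y":-80,"z":-100,"spin":0,"fingers":1},{"x":-120,"y":-120,"z":-100,"spin":0,"fingers":1},{"x":-163,"y":-158,"z":-100,"spin":0,"fingers":1},{"x":-163,"y":-158,"z":-100,"spin":0,"fingers":1},{"x":-163,"y":-158,"z":-100,"spin":0,"fingers":1}]'

```text
clock: 19.42
eef_pos: [0.5823, 0.2148, 0.128]
tool_rot: [0.712, -0.702, -0.0, 0.001]
ft_force: [-0.6, 0.1, 0.3]
grip_width: 0.0432
grasp_force: 61.4
```

```bash
python3 go.py .5847 .216 .038 1; python3 - <<'E'
from h import *
c=snap('wrist','w8'); s=snap('scene','s8')
o=np.array([.5557,.2183,.012]);ex=np.array([-1,-.017,0]);ey=np.array([.017,-1,0])
f=lambda x,y:o+ex*x+ey*y
print(proj(c,[f(.067,.055),f(-.067,.055),f(-.029,.031),f(-.029,0)]).round(0))
a=s['pixels'][110:280,90:330,::-1]; b=c['pixels'][:,:,::-1]
cv2.imwrite('pics/c8.png',np.hstack([cv2.resize(a,(424,300)),cv2.resize(b,(376,300))]))
E
```

```text
tool mm [-1.3 -2.6 90. ] spin -0.2 | yaw -179.2 at [0.5823 0.2148 0.128 ] q1,q6 [ 0.35 -1.23] t 19.43 w 0.0432 gf 61.4
[[393. 150.]
 [227. 151.]
 [274. 180.]
 [275. 215.]]
```

View pics/c8.png

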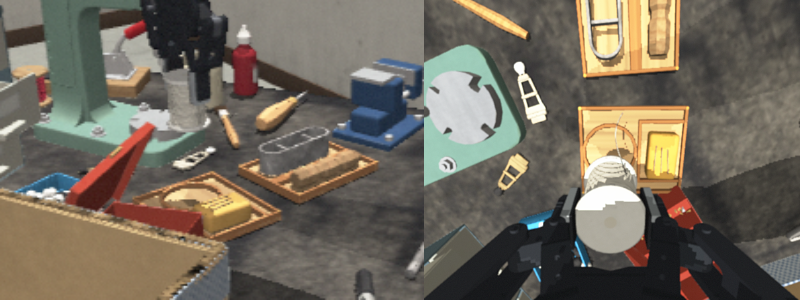

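Ring centre shows at about u=279 in the wrist view with the spool just above it. The wax lies in its recess and the lid leans clear of the hand. Lowering gently.

>>> jog_arm --motion '[{"x":-1,"y":0,"z":35,"spin":0,"fingers":1},{"x":-1,"y":0,"z":65,"spin":0,"fingers":1},{"x":-1,"y":0,"z":80,"spin":0,"fingers":1},{"x":-1,"y":0,"z":88,"spin":0,"fingers":1},{"x":-1,"y":0,"z":88,"spin":0,"fingers":1},{"x":-1,"y":0,"z":88,"spin":0,"fingers":1}]'

```text
clock: 20.27
eef_pos: [0.5842, 0.2164, 0.0424]
tool_rot: [0.712, -0.702, 0.0, -0.001]
ft_force: [0.3, 0.0, 0.2]
grip_width: 0.0437
grasp_force: 61.4
```

```bash
python3 go.py .583 .217 .0365 1
```

```text
tool mm [-0.6  1.2  5.9] spin -0.2 | yaw -179.2 at [0.5842 0.2164 0.0424] q1,q6 [ 0.35 -1.23] t 20.27 w 0.0437 gf 61.4
```

>>> jog_arm --motion '[{"x":0,"y":1,"z":5,"spin":0,"fingers":1},{"x":0,"y":1,"z":5,"spin":0,"fingers":1},{"x":0,"y":1,"z":5,"spin":0,"fingers":-0.2},{"x":0,"y":1,"z":5,"spin":0,"fingers":-0.5},{"x":0,"y":1,"z":5,"spin":0,"fingers":-0.5},{"x":0,"y":1,"z":5,"spin":0,"fingers":-0.5},{"x":0,"y":1,"z":-40,"spin":0,"fingers":-0.5},{"x":0,"y":1,"z":-100,"spin":0,"fingers":-0.5}]'

```text
clock: 21.28
eef_pos: [0.5808, 0.2155, 0.1401]
tool_rot: [0.712, -0.702, -0.001, 0.002]
ft_force: [1.5, 1.2, 0.3]
grip_width: 0.0643
grasp_force: 0.0
```

>>> jog_arm --motion '[{"x":0,"y":0,"z":-20,"spin":0,"fingers":-0.5},{"x":50,"y":40,"z":-20,"spin":0,"fingers":-0.5},{"x":100,"y":80,"z":-20,"spin":0,"fingers":-0.5},{"x":150,"y":120,"z":-20,"spin":0,"fingers":-0.5},{"x":200,"y":160,"z":-20,"spin":0,"fingers":-0.5},{"x":250,"y":200,"z":-20,"spin":0,"fingers":-0.5},{"x":250,"y":200,"z":-20,"spin":0,"fingers":-0.5},{"x":250,"y":200,"z":-20,"spin":0,"fingers":-0.5}]'

```text
clock: 22.28
eef_pos: [0.3861, -0.0369, 0.1616]
tool_rot: [0.711, -0.703, 0.001, -0.001]
ft_force: [1.3, 0.0, -0.1]
grip_width: 0.0638
grasp_force: 0.0
```

```bash
python3 - <<'E'
from h import *
c=snap('top','t9'); s=snap('scene','s9')
a=c['pixels'][95:205,190:370,::-1]; b=s['pixels'][170:270,150:320,::-1]
cv2.imwrite('pics/c9.png',np.hstack([cv2.resize(a,(400,244),interpolation=cv2.INTER_CUBIC),cv2.resize(b,(400,244),interpolation=cv2.INTER_CUBIC)]))
print(readout.get_obs()['clock'])
E
```

```text
22.375
```

View pics/c9.png

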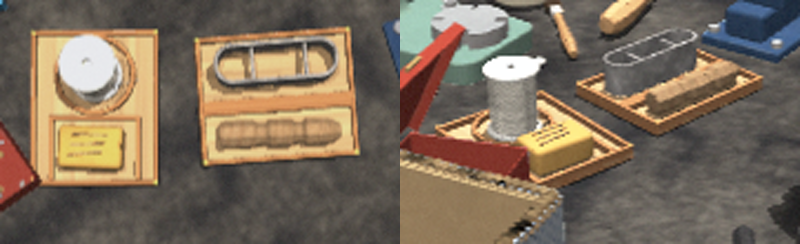

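All four sit in their places: spool upright in the ring (top at crop (85,62)), wax (91,146), die (274,64), slicker (277,132). A final numeric check in the tray frames:

```bash
python3 - <<'E'
from h import *
c=np.load('pics/t9.npz')
f=lambda x,y:(190+x*.45,95+y*110/244)
def fr(corn,a):
    o=np.mean([onz(c,*f(*q),.012) for q in corn],0); d=corn
    return o
S=[(195,39),(354,27),(360,156),(205,167)];Q=[(31,31),(158,30),(158,185),(33,186)]
so=fr(S,0);qo=fr(Q,0)
for n,p,z,o,a in [('spool',(85,62),.066,qo,-179),('wax',(91,146),.029,qo,-179),('die',(275,64),.036,so,-85.4),('slk',(279,132),.02,so,-85.4)]:
    w=onz(c,*f(*p),z);d=w-o;a=np.radians(a);print(n,w.round(4),'tray xy',(d[0]*np.cos(a)+d[1]*np.sin(a)).round(4),(-d[0]*np.sin(a)+d[1]*np.cos(a)).round(4))
E
```

```text
spool [0.5835 0.219  0.066 ] tray xy -0.0293 -0.0009
wax [0.519 0.218 0.029] tray xy 0.0352 -0.0009
die [0.589  0.0637 0.036 ] tray xy -0.0017 0.0242
slk [0.5338 0.0594 0.02  ] tray xy -0.0018 -0.0312
```

All within a few mm of their targets, and the arm is clear.

```bash
python3 -c "
from workcell import bot; print(bot.job_done())"
```

```text
the job is handed in; nothing more can be done
None
```

Both kits are made up and handed in after about 22 s of robot time: the last picture shows slicker, die, wax and spool in their own places, each about 2 mm from its middle by my measurement, with the gripper clear; the hand-in returned no verdict.

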